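# Stack the filters on the microscope's detector port and cap the other

### The arm

A 7-joint arm with a two-finger parallel gripper is mounted at the origin on the work surface. World frame = base frame: x ahead of the robot, y to its left, z up, the work surface at z = 0. Lengths are in m, angles in rad, forces in N, time in s.
With the tool pointing down it reaches from about 0.4 to 0.85 m from the base axis. Payload 10.4 kg.
Tool frame: the origin (TCP) lies at the centre of the arm's flange, where the gripper is bolted on; the fingertips stand 182 mm ahead of it and the grasp point (between the pads) lies r.grasp_offset ahead of it (r.grasp_offset is the distance from the TCP to the grasp point, in m); z points along the fingers, y is the line along which they close (so a half turn about z gives the same grasp; the last joint's range is limited). The gripper opens to 87 mm and grips with 3 to 60 N. Pads are 19 mm wide; open, the fingers measure 117 mm over their backs; the gripper's body (75 mm by 190 mm) begins 51 mm behind the grasp point.
Start: joints at [-1.189, 0.332, -0.065, 1.46, 0.022, 1.35, -0.088], TCP at [0.246, 0.575, 0.405] pointing down, gripper open.
Joint ranges: [-2.6, 2.6], [-0.5, 2.12], [-1.47, 1.34], [0.16, 2.42], [-1.27, 4.41], [0.06, 2.06], [-2.6, 2.6]. Speed limits (rad/s): [2.22, 2.22, 2.79, 2.79, 3.14, 3.14, 3.14].

### API

Orientations are given as a unit quaternion [x, y, z, w].
In Python, from bench import status, vision, job, spotter, r gives the robot as it stands. The module is installed in compiled form; this text tells all that it offers.
- The arm moves only by the tool play_rows, never from a script. Its argument "series" is a list of rows, each a list of 6 numbers: the shift along the tool's x, y, z each as a share of 150 mm, from -1 to 1, then the turn, a rotation vector about the tool's x, y, z each as a share of 30 degrees, from -1 to 1. In form: [[x, y, z, ax, ay, az], ...]. A call has 1 to 5 rows; each row is the pose to reach, as a shift and turn from the pose commanded when the call began, along the tool's axes at that moment; what a row does not reach only later rows make up. A row lasts 1/10 s, in which the tool goes at most 50 mm and 8.59 degrees, less where a joint would pass 70% of its speed; a pose out of reach is approached as far as the arm can. A call with a number of a shift or a turn outside -1 to 1 is refused whole. A call with a gripper value outside its range is refused whole. "fingers" is the opening, from -1 (shut) to 1 (fully open), set as the call begins (left out, the last holds). The fingers move at their own pace and stop on an object; "squeeze" is the grip in N (left out, the last holds). Time passes only in rows, so rows that repeat a pose let the fingers close. It gives the time, the measured TCP pose, the force, the opening and the grip force at its end, in the units of the state.
- status.read_state(): the state, without advancing time (a new reading comes with each control period).
- vision.camera(name): name is "side" or "top" or "wrist"; returns the picture (384x512x3 uint8, blue, green, red); there is no depth.
- vision.calibration(name): a dict with "fx", "fy", "cx", "cy" (pixels), "rvec" (rotation vector, rad) and "tvec" (3), from world to camera coordinates, as OpenCV has them; the wrist camera has in their place "T_tool_cam" (4x4, takes a point from camera to tool coordinates, whose origin is the TCP and whose axes are the flange's). Camera axes: x right, y down, z forward; pixel columns grow to the right and rows downward; lengths in m; the calibration is good to about 2 mm. A picture is of the moment at which its call begins: read the wrist's pose just before it. calibration takes no time and is no camera call.
- job.close_job(): hands the job in; it is judged then, once.
Trained networks look in the newest picture that a camera, given by its name, has taken for a name from the list of things; names that differ only in an ending like _2 or _b are one class to them, and where a whole thing is asked for, a point or a joint stands for the part that bears it (a point fixed in the world has none). Each returns a list of dicts, best first, with "conf" (0 to 1); they miss things now and then, are a little off and sometimes report something else, mostly with a low value. They report only what shows in the picture. A call takes as long as a camera call.
- spotter.boxes_of(camera, name): "point" ([x, y, z] in m, in world coordinates, good to about 4 mm: the middle of the surface that is visible of it).
- spotter.regions_of(camera, name): "pixels" (384x512 bool, what is visible of it).
The state is a dict: "time": time; "joint_positions": joint angles; "joint_vel": joint speeds; "joint_torque": joint torques, N m; "ee_pos": TCP position; "eef_rot": TCP orientation; "ft_force": force on the tool from outside, world axes, zero at the start; "torque": the same for the moment, N m; "width": finger opening in m; "grip_force": force on a finger pad.
Only numpy, scipy, OpenCV 4.12 (cv2) and the standard library are available. Lean on these libraries where they do the work, as an engineer would, in place of code of your own. Each camera call takes 0.05 s, during which the arm holds its last target. There are 200 camera calls.

### The job

Build the filter stack on the white-ringed port: the red filter in the port, the green one on it and the yellow one on top, each upright and fully home in what is below it; and close the blue-ringed port with the blue dust cap, pushed or laid fully home. Set the parts down, do not drop them, and leave the brown bottle, the little vial and the slide box standing where they are.

Things in the scene. Friction and masses are not known exactly. Their poses are not given: they have to be found in the camera images.
- filter_red: Red filter: loose round aluminium mount, 50 mm wide, 28 high, 77-154 g; red glass on top, red band round the side. Origin: centre of underside, z up its axis. Heights: 0-6 mm spigot 33 wide (foot tapered to 27), 6-28 body 50 wide (grip here), in its top a socket 39 wide, 8 deep. Seated origin: 22 mm above the origin of a filter below, 44 above a port's; radial play 3.
- filter_green: Green filter: loose round aluminium mount, 50 mm wide, 28 high, 77-154 g; green glass on top, green band round the side. Origin: centre of underside, z up its axis. Heights: 0-6 mm spigot 33 wide (foot tapered to 27), 6-28 body 50 wide (grip here), in its top a socket 39 wide, 8 deep. Seated origin: 22 mm above the origin of a filter below, 44 above a port's; radial play 3.
- filter_yellow: Yellow filter: loose round aluminium mount, 50 mm wide, 28 high, 77-154 g; yellow glass on top, yellow band round the side. Origin: centre of underside, z up its axis. Heights: 0-6 mm spigot 33 wide (foot tapered to 27), 6-28 body 50 wide (grip here), in its top a socket 39 wide, 8 deep. Seated origin: 22 mm above the origin of a filter below, 44 above a port's; radial play 3.
- cap: Blue plastic dust cap, loose, 35-70 g, 38 mm high. Origin: centre of underside, z up its axis. Heights: 0-6 mm spigot 33 wide (foot tapered to 27), 6-14 flange 50 wide, 14-38 round knob 22 wide (grip it here). Seated in a port its origin is 44 mm above the port's; radial play 3 mm.
- port_white: Detector port with a white ring: fixed grey upright tube 58 mm across on a square 80 mm foot 10 high; rim at 50, the top 8 mm a white ring; in the top a centred round socket 39 wide, 8 deep, black floor. Origin: centre of the foot's underside, on the table (z = 0); z up the port's axis. The red, green and yellow filters are stacked on it.
- port_blue: Detector port with a blue ring: fixed grey upright tube 58 mm across on a square 80 mm foot 10 high; rim at 50, the top 8 mm a blue ring; in the top a centred round socket 39 wide, 8 deep, black floor. Origin: centre of the foot's underside, on the table (z = 0); z up the port's axis. It takes the blue dust cap.
- bottle: Brown glass bottle with a blue cap and white label, 60 mm across, 105 mm high, loose; a bystander to leave alone. Origin: centre of its underside; z up.
- vial: Little brown vial with a white cap and label, 26 mm across, 45 mm high, loose, standing among the work; a bystander to leave alone. Origin: centre of its underside; z up.
- slide_box: Grey slide box with an orange lid, 87 by 102 mm, 38 mm high, loose; a bystander to leave alone. Origin: centre of its underside; z up.

How it is judged:
By the outcome, as a careful person would: the job done as asked, in the order asked, and still so for the second after the job is handed in, with the robot touching nothing.
It also fails if it takes over 106 s, if anything falls off the work surface, if the arm or the gripper's body presses on something with over 40 N, if the wrist force passes 120 N, or if a joint passes its speed limit or range.

## Working session

There is one attempt and no reset: what is moved stays moved. The work goes in short steps, Python scripts to look and compute and a tool call to move; the robot and the scene stay as the last step left them, time stands still between calls to the robot, and variables do not carry over. Pictures are saved under pics/ and viewed, at most 14 in all, crops included, and the job is handed in when it is done.

Besides the shell and the picture viewer there is one more tool, called after "Emit:" by a JSON object that holds its "api" and its "payload", one argument or row to a line. play_rows: Moves the arm, as the interface text tells. Shift numbers are shares of 150 mm and turn numbers shares of 30 degrees, none past 1 either way. Its arguments: {"type":"object","properties":{"series":{"type":"array","items":{"type":"array","items":{"type":"number"}}},"fingers":{"type":"number"},"squeeze":{"type":"number"}},"required":["series"]}

```bash
mkdir -p pics
cat > h.py <<'E'
import numpy as np, cv2
from scipy.spatial.transform import Rotation as R
from bench import status, vision, job, spotter, r
NAMES=["filter_red","filter_green","filter_yellow","cap","port_white","port_blue","bottle","vial","slide_box"]
def cam(name):
    s=status.read_state(); im=vision.camera(name); c=vision.calibration(name)
    K=np.array([[c["fx"],0,c["cx"]],[0,c["fy"],c["cy"]],[0,0,1]])
    if "rvec" in c:
        Rw=cv2.Rodrigues(np.array(c["rvec"],float))[0]; t=np.array(c["tvec"],float).ravel()
    else:
        T=np.eye(4);T[:3,:3]=R.from_quat(s["eef_rot"]).as_matrix();T[:3,3]=s["ee_pos"]
        M=np.linalg.inv(T@np.array(c["T_tool_cam"]));Rw,t=M[:3,:3],M[:3,3]
    return im,(K,Rw,t)
def onz(C,uv,z):
    K,Rw,t=C; d=Rw.T@np.linalg.inv(K)@np.array([uv[0],uv[1],1.]); o=-Rw.T@t
    return o+d*(z-o[2])/d[2]
def proj(C,p):
    K,Rw,t=C; q=K@(Rw@np.asarray(p)+t); return q[:2]/q[2]
def st():
    s=status.read_state(); print("t",round(s["time"],2),"p",np.round(s["ee_pos"],4),"q",np.round(s["eef_rot"],4),"w",round(s["width"],4),"grip",np.round(s["grip_force"],1),"F",np.round(s["ft_force"],1)); return s
def rel(p,yaw=None):
    "shift row (in shares) from current measured pose to TCP target p"
    s=status.read_state(); Rm=R.from_quat(s["eef_rot"]).as_matrix()
    return np.round(Rm.T@(np.asarray(p)-s["ee_pos"])/.15,3)
E
python3 - <<'E'
from h import *
s=st(); print("off",r.grasp_offset, R.from_quat(s["eef_rot"]).as_matrix().round(3).tolist())
ims=[]
for c in ["top","side"]:
    im,C=cam(c); cv2.imwrite(f"pics/{c}0.png",im)
    print(c, "cam at",(-C[1].T@C[2]).round(3))
    for n in NAMES:
        for b in spotter.boxes_of(c,n)[:2]:
            print(n,np.round(b["point"],3),round(b["conf"],2),proj(C,b["point"]).round(0))
print(vision.calibration("wrist")); st()
E
```

```text
t 0.0 p [0.2461 0.5744 0.404 ] q [ 2.010e-01  9.796e-01 -7.000e-04 -1.000e-04] w 0.087 grip 0.0 F [-0.3  0.9  0.7]
off 0.1635 [[-0.919, 0.394, -0.0], [0.394, 0.919, -0.001], [-0.0, -0.001, -1.0]]
top cam at [ 0.383 -0.015  1.317]
filter_red [ 0.658 -0.191  0.021] 0.76 [325. 165.]
filter_green [0.469 0.174 0.022] 0.74 [187. 237.]
filter_yellow [0.649 0.195 0.021] 0.74 [180. 170.]
cap [0.648 0.014 0.017] 0.49 [248. 170.]
port_blue [0.435 0.012 0.011] 0.69 [250. 250.]
bottle [0.51  0.378 0.072] 0.86 [104. 221.]
bottle [0.647 0.012 0.016] 0.52 [249. 170.]
slide_box [ 0.53  -0.426  0.04 ] 0.9 [419. 210.]
side cam at [ 0.52  -0.938  0.66 ]
filter_red [0.52  0.375 0.053] 0.73 [242. 132.]
filter_red [ 0.662 -0.196  0.019] 0.61 [307. 245.]
filter_green [0.463 0.168 0.022] 0.48 [226. 170.]
filter_yellow [0.65  0.187 0.025] 0.7 [285. 164.]
cap [ 0.537 -0.448  0.04 ] 0.7 [260. 330.]
cap [0.65  0.01  0.016] 0.49 [292. 198.]
port_white [ 0.443 -0.245  0.021] 0.61 [214. 263.]
port_blue [ 0.438 -0.007  0.021] 0.88 [215. 203.]
bottle [0.517 0.374 0.051] 0.74 [242. 132.]
slide_box [ 0.54  -0.449  0.04 ] 0.67 [261. 331.]
slide_box [ 0.44  -0.246  0.022] 0.42 [212. 263.]
{'fx': 292.8702947363689, 'fy': 292.8702947363689, 'cx': 252.7416389318939, 'cy': 198.0378079921666, 'T_tool_cam': array([[ 1.00085577e-03, -9.54815228e-01, -2.97198383e-01,
         8.15745047e-02],
       [ 9.99999053e-01,  1.23634287e-03, -6.04391525e-04,
         2.18192861e-04],
       [ 9.44521334e-04, -2.97197497e-01,  9.54815561e-01,
         2.11962369e-02],
       [ 0.00000000e+00,  0.00000000e+00,  0.00000000e+00,
         1.00000000e+00]])}
t 1.0 p [0.2461 0.5745 0.4048] q [2.010e-01 9.796e-01 1.000e-04 0.000e+00] w 0.0869 grip 0.0 F [-0.5 -0.2  0.4]
```

```bash
python3 -c "
import cv2
for c in ['top','side']:
    im=cv2.imread(f'pics/{c}0.png')[100:345,60:470]; cv2.imwrite(f'pics/{c}0z.png',cv2.resize(im,(800,478),interpolation=cv2.INTER_CUBIC))"
```

```text
(no output)
```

View pics/top0z.png

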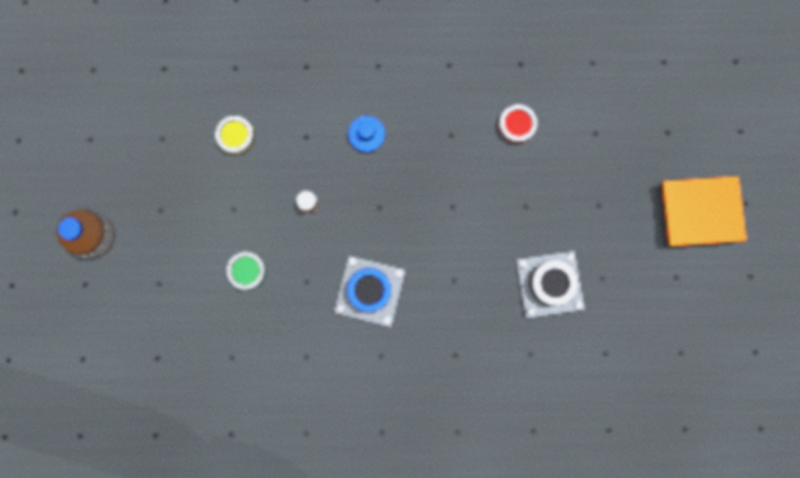

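View pics/side0z.png

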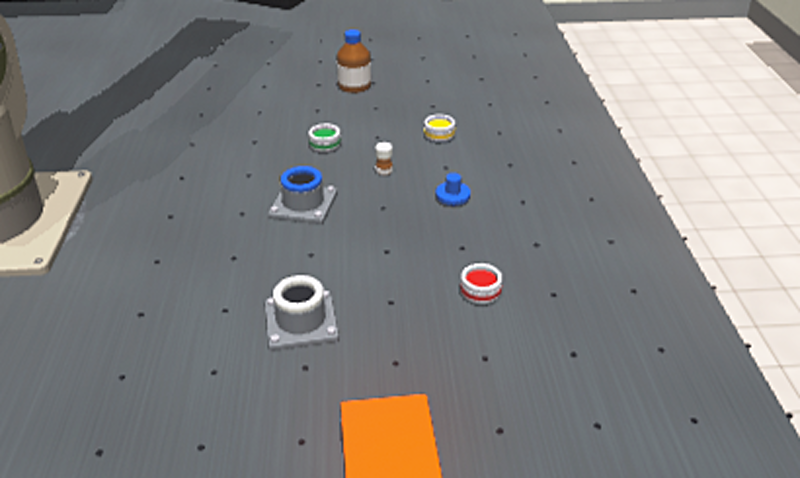

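The top view (zoomed 1.95x, offset 60,100) shows every part upright. Red is at (518,123), yellow (234,134), green (245,270) and the cap (367,133). The white port is at (554,283), the blue port (370,290), and the vial (306,200) lies between the cap and green. The side view agrees. The networks also gave false hits: "filter_red" on the bottle and "cap" on the slide box. Next I'll triangulate from both views.

```bash
cat > tri.py <<'E'
from h import *
def calib(name):
    c=vision.calibration(name);K=np.array([[c["fx"],0,c["cx"]],[0,c["fy"],c["cy"]],[0,0,1]])
    return K,cv2.Rodrigues(np.array(c["rvec"],float))[0],np.array(c["tvec"],float).ravel()
# colour glass/ring; expected approx point, hue range
HS={"filter_red":((.658,-.191,.022),(170,10)),"filter_green":((.469,.174,.022),(45,85)),"filter_yellow":((.649,.193,.022),(22,36)),
"port_white":((.440,-.245,.05),None),"port_blue":((.437,.0,.05),(95,125)),"cap":((.648,.012,.02),(95,125))}
def mask(im,h):
    g=cv2.cvtColor(im,cv2.COLOR_BGR2HSV)
    if h is None: return ((g[...,2]>190)&(g[...,1]<40)).astype(np.uint8)
    H=g[...,0]; ok=(H>=h[0])|(H<=h[1]) if h[0]>h[1] else (H>=h[0])&(H<=h[1])
    return (ok&(g[...,1]>110)&(g[...,2]>60)).astype(np.uint8)
def blob(im,C,n,rad=14):
    p,h=HS[n]; u=proj(C,p); m=mask(im,h)
    yy,xx=np.indices(m.shape); m[(xx-u[0])**2+(yy-u[1])**2>rad**2]=0
    k,l,s,_=cv2.connectedComponentsWithStats(m)
    j=1+np.argmax(s[1:,4]); pts=np.argwhere(l==j)[:,::-1].astype(np.int32)
    hull=cv2.convexHull(pts); e=cv2.fitEllipse(hull) if len(hull)>4 else None
    return e,s[j]
E
python3 - <<'E'
from tri import *
Cs={c:calib(c) for c in["top","side"]}; I={c:cv2.imread(f"pics/{c}0.png") for c in Cs}
for n in HS:
    e={c:blob(I[c],Cs[c],n,16 if c=="top" else 18) for c in Cs}
    P=[C[0]@np.c_[C[1],C[2]] for C in Cs.values()]
    X=cv2.triangulatePoints(P[0],P[1],*[np.array(e[c][0][0]).reshape(2,1) for c in Cs]).ravel();X=X[:3]/X[3]
    print(n,X.round(4),[ (np.round(e[c][0][0],1).tolist(),np.round(e[c][0][1],1).tolist()) for c in Cs],"top@z",[onz(Cs["top"],e["top"][0][0],z)[:2].round(4).tolist() for z in(.02,.05)])
E
```

```text
filter_red [ 0.662  -0.1909  0.0247] [([325.3, 162.5], [12.1, 13.1]), ([306.4, 242.1], [8.3, 15.2])] top@z [[0.6642, -0.1916], [0.6577, -0.1875]]
filter_green [0.4655 0.1792 0.024 ] [([185.3, 238.2], [12.3, 12.7]), ([226.0, 167.8], [3.8, 10.4])] top@z [[0.4667, 0.18], [0.4648, 0.1755]]
filter_yellow [0.6512 0.197  0.0245] [([179.4, 168.2], [12.5, 13.0]), ([285.0, 162.7], [4.1, 10.4])] top@z [[0.6531, 0.1977], [0.6469, 0.1928]]
port_white [ 0.4419 -0.2395  0.0558] [([348.9, 245.3], [27.9, 30.2]), ([211.9, 249.9], [17.2, 29.7])] top@z [[0.4437, -0.2459], [0.4422, -0.2405]]
port_blue [0.4369 0.0138 0.0461] [([248.7, 248.3], [21.5, 22.6]), ([214.1, 191.2], [13.4, 21.4])] top@z [[0.4388, 0.0145], [0.4375, 0.0138]]
cap [0.6512 0.0163 0.0156] [([247.4, 168.3], [18.9, 19.4]), ([291.9, 196.8], [17.0, 17.6])] top@z [[0.6509, 0.0162], [0.6447, 0.0155]]
```

Emit:
{"api": "play_rows", "payload": {
  "series": [
    [0,0,0,0,0,-0.26],
    [0,0,0,0,0,-0.52],
    [0,0,0,0,0,-0.773]
  ],
  "fingers": 1
}}

```text
time: 1.3
ee_pos: [0.2461, 0.5745, 0.4048]
eef_rot: [-0.003, 1.0, 0.0, 0.0]
ft_force: [0.7, -0.2, -0.6]
width: 0.0872
grip_force: 0.0
```

Emit:
{"api": "play_rows", "payload": {
  "series": [
    [-0.565,-0.943,0,0,0,0],
    [-0.565,-0.943,0,0,0,0],
    [-0.565,-0.943,0,0,0,0],
    [-0.565,-0.943,0,0,0,0]
  ]
}}

```text
time: 1.7
ee_pos: [0.3344, 0.4285, 0.4052]
eef_rot: [0.003, 1.0, -0.0, 0.001]
ft_force: [0.2, 0.1, 0.9]
width: 0.087
grip_force: 0.0
```

Emit:
{"api": "play_rows", "payload": {
  "series": [
    [-0.565,-0.943,0,0,0,0],
    [-0.565,-0.943,0,0,0,0],
    [-0.565,-0.943,0,0,0,0],
    [-0.565,-0.943,0,0,0,0]
  ]
}}

```text
time: 2.1
ee_pos: [0.4183, 0.287, 0.4051]
eef_rot: [0.003, 1.0, -0.0, 0.001]
ft_force: [-0.5, 0.3, -0.4]
width: 0.0869
grip_force: 0.0
```

Emit:
{"api": "play_rows", "payload": {
  "series": [
    [-0.565,-0.943,0,0,0,0],
    [-0.565,-0.943,0,0,0,0],
    [-0.565,-0.943,0,0,0,0],
    [-0.565,-0.943,0,0,0,0],
    [-0.565,-0.943,0,0,0,0]
  ]
}}

```text
time: 2.6
ee_pos: [0.5015, 0.148, 0.4048]
eef_rot: [0.002, 1.0, -0.0, 0.0]
ft_force: [0.5, 1.1, 0.0]
width: 0.0868
grip_force: 0.0
```

```bash
cat > w.py <<'E'
from tri import *
import sys
Z={"filter_red":.024,"filter_green":.024,"filter_yellow":.024,"port_white":.05,"port_blue":.05,"cap":.014}
HS["filter_red"]=((.662,-.191,.024),(170,10));HS["filter_green"]=((.4655,.179,.024),(45,85));HS["filter_yellow"]=((.651,.197,.024),(22,36))
HS["port_white"]=((.442,-.24,.05),None);HS["port_blue"]=((.437,.0138,.05),(95,125));HS["cap"]=((.65,.016,.02),(95,125))
st(); im,C=cam("wrist"); cv2.imwrite(f"pics/{sys.argv[1]}.png",im)
for n in sys.argv[2:]:
    try:
        e,s=blob(im,C,n,45); print(n,np.round(e[0],1),np.round(e[1],1),"pos",onz(C,e[0],Z[n])[:2].round(4))
    except Exception as x: print(n,"none",x)
E
python3 w.py w1 filter_green filter_yellow cap port_blue
```

```text
t 2.6 p [0.5015 0.148  0.4048] q [ 2.2e-03  1.0e+00 -2.0e-04  2.0e-04] w 0.0868 grip 0.0 F [0.5 1.1 0. ]
filter_green [278.4 145.3] [28.5 29.5] pos [0.4647 0.179 ]
filter_yellow [288.4 275.6] [13.3 21.9] pos [0.646  0.1972]
cap [178.5 272. ] [3.4 4.2] pos [0.6459 0.0407]
port_blue [132.8 122.4] [50.2 56. ] pos [0.4359 0.0155]
```

View pics/w1.png

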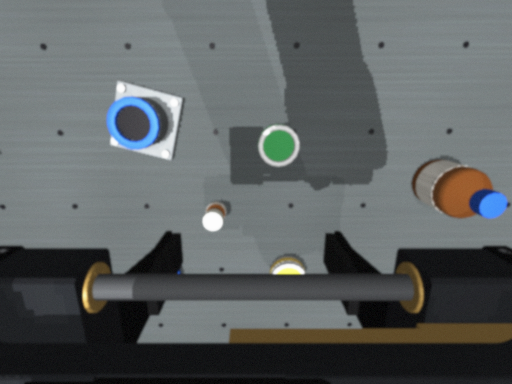

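The wrist view shows green at (278,145) and the blue ring at (133,122), both clear. The vial is at (214,217). Yellow and the cap are partly hidden behind the gripper. Green and the blue port agree with triangulation to about 2 mm.

Emit:
{"api": "play_rows", "payload": {
  "series": [
    [0,-0.773,0,0,0,0],
    [0,-0.773,0,0,0,0],
    [0,-0.773,0,0,0,0]
  ]
}}

```text
time: 2.95
ee_pos: [0.4999, 0.0312, 0.405]
eef_rot: [0.001, 1.0, -0.0, 0.0]
ft_force: [0.6, 0.3, -0.1]
width: 0.087
grip_force: 0.0
```

Emit:
{"api": "play_rows", "payload": {
  "series": [
    [0,-0.773,0,0,0,0],
    [0,-0.773,0,0,0,0],
    [0,-0.773,0,0,0,0]
  ]
}}

```text
time: 3.25
ee_pos: [0.4999, -0.0848, 0.4051]
eef_rot: [0.002, 1.0, -0.0, 0.0]
ft_force: [0.3, 0.7, 0.4]
width: 0.087
grip_force: 0.0
```

Emit:
{"api": "play_rows", "payload": {
  "series": [
    [0,-0.773,0,0,0,0],
    [0,-0.773,0,0,0,0],
    [0,-0.773,0,0,0,0],
    [0,-0.773,0,0,0,0],
    [0,-0.773,0,0,0,0]
  ]
}}

```text
time: 3.75
ee_pos: [0.5011, -0.1956, 0.4045]
eef_rot: [-0.001, 1.0, 0.0, -0.0]
ft_force: [1.3, -0.1, -0.2]
width: 0.0869
grip_force: 0.0
```

```bash
python3 w.py w2 port_white port_blue
```

```text
t 3.75 p [ 0.5011 -0.1956  0.4045] q [-1.2e-03  1.0e+00  5.0e-04 -1.0e-04] w 0.0869 grip 0.0 F [ 1.3 -0.1 -0.2]
port_white [216.4 124.8] [68.  82.1] pos [ 0.4384 -0.2358]
port_blue [440.6 123.1] [49.4 58. ] pos [0.4358 0.0118]
```

Emit:
{"api": "play_rows", "payload": {
  "series": [
    [-0.7,0.033,0.2,0,0,0],
    [-0.7,0.033,0.2,0,0,0],
    [-0.7,0.033,0.2,0,0,0]
  ]
}}

```text
time: 4.1
ee_pos: [0.6096, -0.1873, 0.3705]
eef_rot: [-0.004, 1.0, 0.001, -0.002]
ft_force: [-0.0, 1.0, -1.1]
width: 0.0875
grip_force: 0.0
```

Emit:
{"api": "play_rows", "payload": {
  "series": [
    [-0.7,0.033,0.2,0,0,0],
    [-0.7,0.033,0.2,0,0,0],
    [-0.7,0.033,0.2,0,0,0],
    [-0.7,0.033,0.2,0,0,0],
    [-0.7,0.033,0.2,0,0,0]
  ]
}}

```text
time: 4.6
ee_pos: [0.7098, -0.1874, 0.3456]
eef_rot: [-0.0, 1.0, -0.0, 0.0]
ft_force: [1.2, -0.3, 1.3]
width: 0.0872
grip_force: 0.0
```

```bash
python3 w.py w3 filter_red cap
```

```text
t 4.6 p [ 0.7098 -0.1874  0.3456] q [-1.e-04  1.e+00 -0.e+00  2.e-04] w 0.0872 grip 0.0 F [ 1.2 -0.3  1.3]
filter_red [250.  140.9] [36.3 36.7] pos [ 0.6612 -0.1904]
cap [448.2 129.7] [47.2 56.4] pos [0.6506 0.0145]
```

View pics/w3.png

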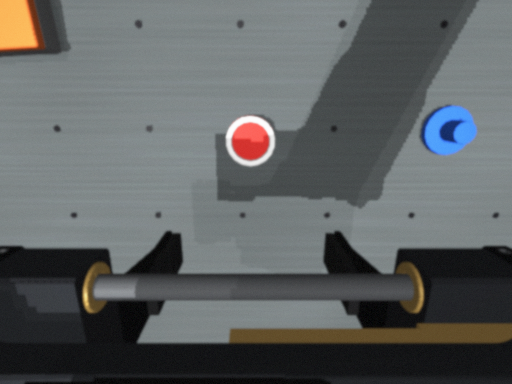

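The view shows red at (250,141), upright and clear, and the cap at (448,130). Both match triangulation, so I'll grasp red.

Emit:
{"api": "play_rows", "payload": {
  "series": [
    [0.325,-0.016,0.3,0,0,0],
    [0.325,-0.016,0.6,0,0,0],
    [0.325,-0.016,0.9,0,0,0],
    [0.325,-0.016,0.9,0,0,0]
  ]
}}

```text
time: 5.05
ee_pos: [0.6583, -0.1893, 0.2052]
eef_rot: [0.0, 1.0, 0.001, -0.004]
ft_force: [-0.4, 0.3, 0.1]
width: 0.087
grip_force: 0.0
```

Emit:
{"api": "play_rows", "payload": {
  "series": [
    [0,0,0.06,0,0,0],
    [0,0,0.12,0,0,0],
    [0,0,0.12,0,0,0]
  ]
}}

```text
time: 5.35
ee_pos: [0.6621, -0.1903, 0.1929]
eef_rot: [-0.0, 1.0, -0.0, 0.001]
ft_force: [-0.1, 0.4, -1.4]
width: 0.0869
grip_force: 0.0
```

Emit:
{"api": "play_rows", "payload": {
  "series": [
    [0,0,0,0,0,0],
    [0,0,0,0,0,0],
    [0,0,0,0,0,0],
    [0,0,0,0,0,0],
    [0,0,0,0,0,0]
  ],
  "fingers": -0.2,
  "squeeze": 20
}}

```text
time: 5.85
ee_pos: [0.6617, -0.1902, 0.1919]
eef_rot: [-0.0, 1.0, 0.0, 0.0]
ft_force: [-0.8, 0.1, -0.0]
width: 0.0551
grip_force: 0.0
```

```bash
cat > m.py <<'E'
from tri import *
c=vision.calibration("wrist");K=np.array([[c["fx"],0,c["cx"]],[0,c["fy"],c["cy"]],[0,0,1]])
im=cv2.imread("pics/w2.png")
T=np.eye(4);T[:3,:3]=R.from_quat([0,1,0,0]).as_matrix();T[:3,3]=[.5011,-.1956,.4045]
M=np.linalg.inv(T@np.array(c["T_tool_cam"]));C=(K,M[:3,:3],M[:3,3])
def dark(im,C,p,n,rad=20):
    u=proj(C,p); g=im.max(2); m=(g<70).astype(np.uint8); yy,xx=np.indices(m.shape)
    m[(xx-u[0])**2+(yy-u[1])**2>rad**2]=0
    pts=np.argwhere(m)[:,::-1].astype(np.int32); e=cv2.fitEllipse(cv2.convexHull(pts))
    print(n,np.round(e[0],1),np.round(e[1],1),onz(C,e[0],.042)[:2].round(4),onz(C,e[0],.05)[:2].round(4))
dark(im,C,(.441,-.24,.046),"white"); dark(im,C,(.4365,.0135,.046),"blue")
for n,x in(("white",212),("blue",440)): print(proj(C,(.441,-.24,.05)).round(1)) ; break
Ct=calib("top");dark(cv2.imread("pics/top0.png"),Ct,(.441,-.24,.046),"top white",9);dark(cv2.imread("pics/top0.png"),Ct,(.4365,.0135,.046),"top blue",9)
u=proj(C,(.441,-.24,.05)).astype(int); w=im[u[1]-55:u[1]+55,u[0]-70:u[0]+70]; cv2.imwrite("pics/w2z.png",cv2.resize(w,None,fx=5,fy=5))
E
python3 m.py
```

```text
white [224.2 135.4] [12.7 19.7] [ 0.4507 -0.2285] [ 0.45   -0.2277]
blue [439.8 123.4] [26.3 33.7] [0.4371 0.0156] [0.4367 0.0107]
[212.9 127.2]Traceback (most recent call last):
  File "m.py", line 13, in <module>
    Ct=calib("top");dark(cv2.imread("pics/top0.png"),Ct,(.441,-.24,.046),"top white",9);dark(cv2.imread("pics/top0.png"),Ct,(.4365,.0135,.046),"top blue",9)
                    ~~~~^^^^^^^^^^^^^^^^^^^^^^^^^^^^^^^^^^^^^^^^^^^^^^^^^^^^^^^^^^^^^^^
  File "m.py", line 9, in dark
    pts=np.argwhere(m)[:,::-1].astype(np.int32); e=cv2.fitEllipse(cv2.convexHull(pts))
                                                   ~~~~~~~~~~~~~~^^^^^^^^^^^^^^^^^^^^^
cv2.error: OpenCV(4.12.0) /io/opencv/modules/imgproc/src/shapedescr.cpp:356: error: (-215:Assertion failed) n >= 0 && (depth == CV_32F || depth == CV_32S) in function 'fitEllipseNoDirect'
```

Emit:
{"api": "play_rows", "payload": {
  "series": [
    [0,0,0,0,0,0],
    [0,0,0,0,0,0],
    [0,0,0,0,0,0]
  ]
}}

```text
time: 6.15
ee_pos: [0.6616, -0.1902, 0.1918]
eef_rot: [0.0, 1.0, 0.0, 0.0]
ft_force: [-0.6, 0.1, 0.5]
width: 0.0497
grip_force: 20.0
```

```bash
cat > m2.py <<'E'
from tri import *
c=vision.calibration("wrist");K=np.array([[c["fx"],0,c["cx"]],[0,c["fy"],c["cy"]],[0,0,1]])
im=cv2.imread("pics/w2.png")
T=np.eye(4);T[:3,:3]=R.from_quat([0,1,0,0]).as_matrix();T[:3,3]=[.5011,-.1956,.4045]
M=np.linalg.inv(T@np.array(c["T_tool_cam"]));C=(K,M[:3,:3],M[:3,3])
for nm,im,C,rad in(("wrist",im,C,32),("top",cv2.imread("pics/top0.png"),calib("top"),13),("side",cv2.imread("pics/side0.png"),calib("side"),17)):
    u=proj(C,(.441,-.24,.05)); 
    for th in(225,240):
        m=(im.min(2)>th).astype(np.uint8); yy,xx=np.indices(m.shape); m[(xx-u[0])**2+(yy-u[1])**2>rad**2]=0
        m=np.argwhere(m)[:,::-1].astype(np.int32)
        if len(m)>8: e=cv2.fitEllipse(cv2.convexHull(m)); print(nm,th,len(m),np.round(e[0],1),np.round(e[1],1),onz(C,e[0],.05)[:2].round(4))
    a,b=u.astype(int); k={"wrist":50,"top":20,"side":25}[nm]; cv2.imwrite(f"pics/{nm}z.png",cv2.resize(im[b-k:b+k,a-k:a+k],(266,266),interpolation=0))
cv2.imwrite("pics/wz.png",np.hstack([cv2.imread(f"pics/{n}z.png") for n in("wrist","top","side")]))
E
python3 m2.py
```

```text
wrist 225 1365 [213.2 127.4] [62.  63.8] [ 0.4412 -0.2397]
wrist 240 792 [204.4 128.8] [56.6 82.7] [ 0.4427 -0.2495]
top 225 102 [346.3 246. ] [19.7 25.7] [ 0.4405 -0.2341]
side 225 171 [211.8 249.5] [16.1 28.5] [ 0.4409 -0.2314]
side 240 160 [211.7 249.5] [16.2 26.6] [ 0.4407 -0.2315]
```

View pics/wz.png

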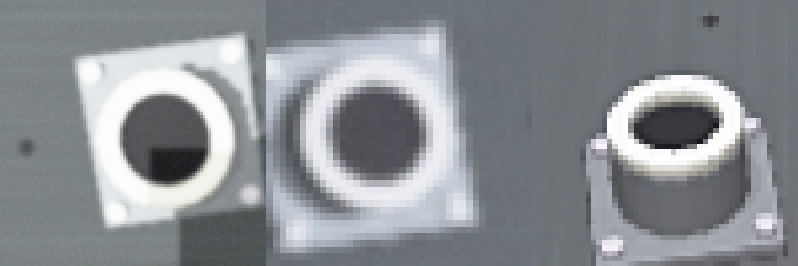

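The crops show the white ring centred at (166,137) in the wrist crop and (109,131) in the top crop. In the side crop its mouth is at (145,118). My earlier ellipse included the bright foot, so I'll compute from these instead.

```bash
cat > m3.py <<'E'
from tri import *
c=vision.calibration("wrist");K=np.array([[c["fx"],0,c["cx"]],[0,c["fy"],c["cy"]],[0,0,1]])
T=np.eye(4);T[:3,:3]=R.from_quat([0,1,0,0]).as_matrix();T[:3,3]=[.5011,-.1956,.4045]
M=np.linalg.inv(T@np.array(c["T_tool_cam"]));Cw=(K,M[:3,:3],M[:3,3])
def ringfit(im,C,x0,h,nm,z=.05,ro=.029,ri=.0195):
    """fit ring centre: maximise contrast ring-vs-hole at height z"""
    from scipy.optimize import minimize
    g=cv2.GaussianBlur(im.astype(np.float32),(0,0),.6); 
    val=g.min(2) if h is None else g[...,0]-g[...,2]
    a=np.linspace(0,2*np.pi,72)[:-1]; cs=np.c_[np.cos(a),np.sin(a)]
    def smp(x,rr):
        P=np.c_[x[0]+rr*cs[:,0],x[1]+rr*cs[:,1],np.full(len(a),z)]; q=(C[0]@(C[1]@P.T+C[2][:,None])).T; q=(q[:,:2]/q[:,2:]).astype(np.float32)
        return cv2.remap(val,q[:,0].copy(),q[:,1].copy(),cv2.INTER_LINEAR).ravel()
    f=lambda x:-np.mean([smp(x,rr).mean() for rr in(.0215,.024,.0265)])+.5*np.mean([smp(x,rr).mean() for rr in(.013,.016)])+.5*np.mean([smp(x,rr).mean() for rr in(.0315,.034)])
    G=[(f((x0[0]+i,x0[1]+j)),x0[0]+i,x0[1]+j) for i in np.arange(-.012,.0121,.002) for j in np.arange(-.012,.0121,.002)]
    b=min(G); o=minimize(f,b[1:],method="Nelder-Mead",options=dict(initial_simplex=np.array([b[1:],(b[1]+.001,b[2]),(b[1],b[2]+.001)]),xatol=1e-5))
    print(nm,o.x.round(4),round(o.fun,1))
if __name__=="__main__":
  for n,im,C in(("wrist",cv2.imread("pics/w2.png"),Cw),("top",cv2.imread("pics/top0.png"),calib("top")),("side",cv2.imread("pics/side0.png"),calib("side"))):
    ringfit(im,C,(.441,-.236),None,n+" white"); ringfit(im,C,(.4365,.0135),1,n+" blue")
E
python3 m3.py
```

```text
wrist white [ 0.4435 -0.229 ] -123.4
wrist blue [0.4371 0.0118] -160.3
top white [ 0.4445 -0.2292] -94.1
top blue [0.4378 0.014 ] -115.7
side white [ 0.4422 -0.2313] -128.5
side blue [0.4358 0.0104] -127.6
```

Emit:
{"api": "play_rows", "payload": {
  "series": [
    [0,0,-0.3,0,0,0],
    [0,0,-0.6,0,0,0],
    [0,0,-0.6,0,0,0],
    [0,0,-0.6,0,0,0]
  ]
}}

```text
time: 6.55
ee_pos: [0.6618, -0.1903, 0.2826]
eef_rot: [-0.0, 1.0, -0.0, 0.001]
ft_force: [-0.5, 0.6, -1.7]
width: 0.0492
grip_force: 20.0
```

Emit:
{"api": "play_rows", "payload": {
  "series": [
    [0.727,-0.132,0,0,0,0],
    [0.727,-0.132,0,0,0,0],
    [0.727,-0.132,0,0,0,0]
  ]
}}

```text
time: 6.85
ee_pos: [0.5469, -0.212, 0.279]
eef_rot: [0.002, 1.0, 0.001, -0.004]
ft_force: [0.1, -0.9, -1.4]
width: 0.0494
grip_force: 20.0
```

Emit:
{"api": "play_rows", "payload": {
  "series": [
    [0.4,-0.066,0,0,0,0],
    [0.727,-0.132,0.0,0,0,0],
    [0.727,-0.132,0.15,0,0,0],
    [0.727,-0.132,0.15,0,0,0],
    [0.727,-0.132,0.15,0,0,0]
  ]
}}

```text
time: 7.35
ee_pos: [0.444, -0.2292, 0.2588]
eef_rot: [-0.0, 1.0, 0.0, -0.001]
ft_force: [1.3, -0.6, -0.6]
width: 0.0497
grip_force: 20.0
```

Run:
```python
from h import *
s=st(); im,C=cam("side"); print(proj(C,(.4435,-.2297,.05)),proj(C,np.array(s["ee_pos"])-[0,0,.19]))
u=proj(C,(.4435,-.2297,.06)).astype(int); cv2.imwrite("pics/s1.png",cv2.resize(im[u[1]-60:u[1]+40,u[0]-60:u[0]+60],None,fx=5,fy=5))
```

```text
t 7.35 p [ 0.444  -0.2292  0.2588] q [-3.e-04  1.e+00  2.e-04 -6.e-04] w 0.0497 grip 20.0 F [ 1.3 -0.6 -0.6]
[213.03685357 248.89811154] [212.64292447 242.24976235]
```

View pics/s1.png

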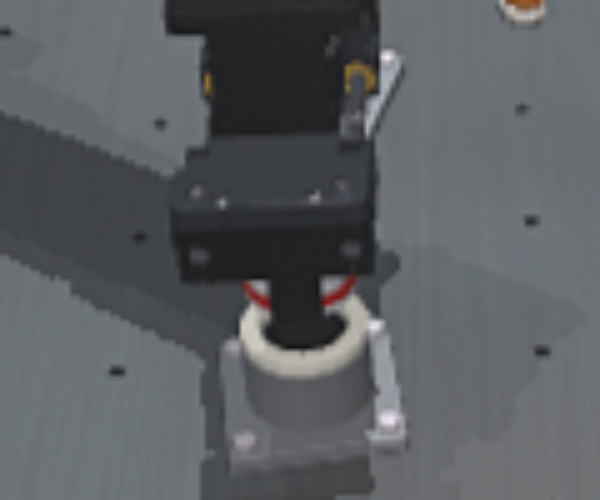

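Red sits over the port: band centre is about x=300 and ring centre about x=304 in the crop, so under 2 mm off. I'll lower gently.

Emit:
{"api": "play_rows", "payload": {
  "series": [
    [-0.005,0,0.04,0,0,0],
    [-0.005,0,0.07,0,0,0],
    [-0.005,0,0.1,0,0,0],
    [-0.005,0,0.13,0,0,0],
    [-0.005,0,0.155,0,0,0]
  ]
}}

```text
time: 7.9
ee_pos: [0.4443, -0.2298, 0.2355]
eef_rot: [-0.0, 1.0, 0.0, -0.0]
ft_force: [-4.9, 2.5, 27.6]
width: 0.0495
grip_force: 20.0
```

Emit:
{"api": "play_rows", "payload": {
  "series": [
    [0,0,0,0,0,0],
    [0,0,0.006,0,0,0],
    [0,0,0.006,0,0,0]
  ]
}}

```text
time: 8.2
ee_pos: [0.4443, -0.23, 0.2355]
eef_rot: [0.0, 1.0, 0.0, 0.0]
ft_force: [-3.4, 1.1, 8.5]
width: 0.0492
grip_force: 20.0
```

Emit:
{"api": "play_rows", "payload": {
  "series": [
    [0,0,0,0,0,0],
    [0,0,0,0,0,0],
    [0,0,0,0,0,0],
    [0,0,0,0,0,0],
    [0,0,-0.1,0,0,0]
  ],
  "fingers": 1
}}

```text
time: 8.7
ee_pos: [0.4436, -0.2294, 0.2488]
eef_rot: [-0.0, 1.0, 0.0, -0.001]
ft_force: [-0.3, 0.2, 0.3]
width: 0.0812
grip_force: 0.0
```

Emit:
{"api": "play_rows", "payload": {
  "series": [
    [-0.0,0,-0.3,0,0,0],
    [-0.15,0,-0.6,0,0,0],
    [-0.32,0,-0.8,0,0,0],
    [-0.32,0,-0.8,0,0,0],
    [-0.32,0,-0.8,0,0,0]
  ]
}}

```text
time: 9.2
ee_pos: [0.4924, -0.2297, 0.3699]
eef_rot: [-0.0, 1.0, -0.0, 0.0]
ft_force: [-0.5, 0.4, -0.4]
width: 0.087
grip_force: 0.0
```

```bash
cat > look.py <<'E'
# look.py tag x y z hue : wrist+side crops of a stack, ring fit at height z (white rim of filter: r 19.5..25)
from h import *; import sys
tag=sys.argv[1]; x,y,z=map(float,sys.argv[2:5]); st(); t=[]
for c,k in(("wrist",50),("side",30)):
    im,C=cam(c); cv2.imwrite(f"pics/{tag}{c}.png",im); u=proj(C,(x,y,z)).round().astype(int)
    w=im[max(u[1]-k,0):u[1]+k,max(u[0]-k,0):u[0]+k]; t.append(cv2.resize(w,(400,400),interpolation=cv2.INTER_CUBIC))
    n=sys.argv[5:]
    for q in n:
        for b in spotter.boxes_of(c,q)[:2]: print(c,q,np.round(b["point"],3),round(b["conf"],2))
cv2.imwrite(f"pics/{tag}.png",np.hstack(t))
E
python3 look.py a 0.4437 -0.2297 0.072 filter_red
```

```text
t 9.2 p [ 0.4924 -0.2297  0.3699] q [-2.e-04  1.e+00 -1.e-04  0.e+00] w 0.087 grip 0.0 F [-0.5  0.4 -0.4]
wrist filter_red [ 0.446 -0.23   0.064] 0.85
side filter_red [ 0.447 -0.24   0.064] 0.91
```

View pics/a.png

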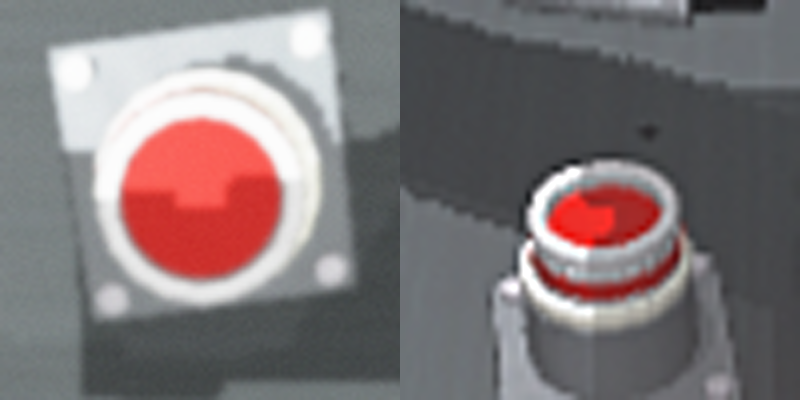

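Red is on the port. The side crop suggests a possible slight tilt, with the rim ellipse higher on the right. I'll overlay the ideal seated circles to check.

```bash
cat > ov.py <<'E'
# ov.py tag stateful: overlay of circles on current saved pics; usage: tag cx cy ztop
from tri import *; import sys
tag=sys.argv[1]; cx,cy,zt=map(float,sys.argv[2:5]); s=status.read_state(); t=[]
for c,k,f in(("wrist",50,8),("side",28,14)):
    im=cv2.imread(f"pics/{tag}{c}.png")
    if c=="wrist":
        q=vision.calibration("wrist");K=np.array([[q["fx"],0,q["cx"]],[0,q["fy"],q["cy"]],[0,0,1]]);T=np.eye(4);T[:3,:3]=R.from_quat(s["eef_rot"]).as_matrix();T[:3,3]=s["ee_pos"]
        M=np.linalg.inv(T@np.array(q["T_tool_cam"]));C=(K,M[:3,:3],M[:3,3])
    else: C=calib(c)
    u=proj(C,(cx,cy,zt)).round().astype(int); x0,y0=u-k
    w=cv2.resize(im[y0:y0+2*k,x0:x0+2*k],None,fx=400/(2*k),fy=400/(2*k),interpolation=cv2.INTER_CUBIC); g=400/(2*k)
    a=np.linspace(0,2*np.pi,80)
    for (X,Y,z,rr,col) in((cx,cy,zt,.025,(255,0,255)),(.4437,-.2297,.05,.029,(0,255,0))):
        P=[((proj(C,(X+rr*np.cos(i),Y+rr*np.sin(i),z))-[x0,y0]+.5)*g) for i in a]
        cv2.polylines(w,[np.array(P).round().astype(np.int32)],True,col,1)
    t.append(w)
cv2.imwrite(f"pics/{tag}ov.png",np.hstack(t))
E
python3 ov.py a 0.4443 -0.230 0.072
```

```text
(no output)
```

View pics/aov.png

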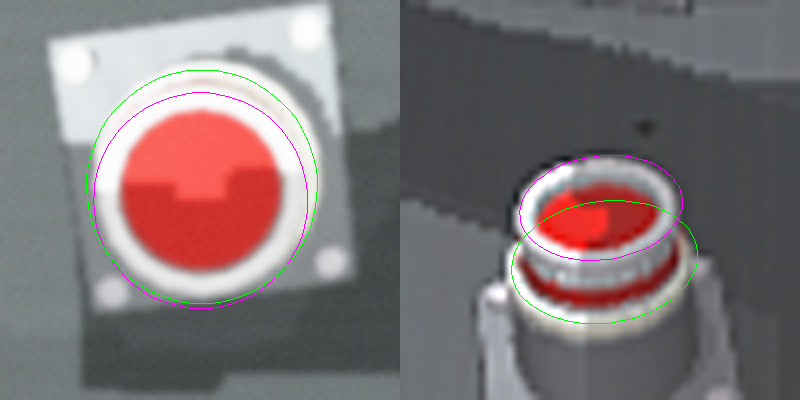

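The ideal level circles match the image, including the roll, so red is upright and seated. The glass diameter of 40 px also fits z=0.064. Next I'll measure red's centre as the target for green, then go get green.

```bash
cat > c.py <<'E'
# glass centre in side picture + wrist picture just taken: c.py tag name x y zglass
from tri import *; import sys
tag,n=sys.argv[1:3]; x,y,z=map(float,sys.argv[3:6]); HS[n]=((x,y,z),HS[n][1]); s=status.read_state()
for c in("wrist","side"):
    im=cv2.imread(f"pics/{tag}{c}.png")
    if c=="wrist":
        q=vision.calibration("wrist");K=np.array([[q["fx"],0,q["cx"]],[0,q["fy"],q["cy"]],[0,0,1]]);T=np.eye(4);T[:3,:3]=R.from_quat(s["eef_rot"]).as_matrix();T[:3,3]=s["ee_pos"]
        M=np.linalg.inv(T@np.array(q["T_tool_cam"]));C=(K,M[:3,:3],M[:3,3])
    else: C=calib(c)
    e,_=blob(im,C,n,30 if c=="wrist" else 9); print(c,np.round(e[1],1),onz(C,e[0],z).round(4))
E
python3 c.py a filter_red .4437 -.23 .064
```

```text
wrist [39.  39.2] [ 0.4425 -0.2298  0.064 ]
side [ 8.6 16.2] [ 0.4424 -0.226   0.064 ]
```

Emit:
{"api": "play_rows", "payload": {
  "series": [
    [-0.1,0.97,0.05,0,0,0],
    [-0.1,0.97,0.05,0,0,0],
    [-0.1,0.97,0.05,0,0,0],
    [-0.1,0.97,0.05,0,0,0]
  ]
}}

```text
time: 9.8
ee_pos: [0.5074, -0.0778, 0.3613]
eef_rot: [-0.004, 1.0, 0.001, -0.001]
ft_force: [-0.1, 0.2, -0.3]
width: 0.087
grip_force: 0.0
```

Emit:
{"api": "play_rows", "payload": {
  "series": [
    [0,0.97,0,0,0,0],
    [0,0.97,0,0,0,0],
    [0,0.97,0,0,0,0]
  ]
}}

```text
time: 10.1
ee_pos: [0.5066, 0.0625, 0.3621]
eef_rot: [0.0, 1.0, 0.0, -0.0]
ft_force: [0.5, 0.4, -1.0]
width: 0.0868
grip_force: 0.0
```

Emit:
{"api": "play_rows", "payload": {
  "series": [
    [0,0.78,0.1,0,0,0],
    [0,0.78,0.1,0,0,0],
    [0,0.78,0.1,0,0,0],
    [0,0.78,0.1,0,0,0],
    [0,0.78,0.1,0,0,0]
  ]
}}

```text
time: 10.6
ee_pos: [0.5073, 0.1769, 0.3471]
eef_rot: [0.0, 1.0, -0.001, -0.0]
ft_force: [1.0, -0.2, -0.0]
width: 0.087
grip_force: 0.0
```

```bash
sed -i 's/"filter_red":.024,"filter_green":.024,"filter_yellow":.024/"filter_red":.020,"filter_green":.020,"filter_yellow":.020/' w.py; python3 w.py w4 filter_green port_blue
```

```text
t 10.6 p [0.5073 0.1769 0.3471] q [ 4.e-04  1.e+00 -6.e-04 -4.e-04] w 0.087 grip 0.0 F [ 1.  -0.2 -0. ]
filter_green [255.5 147.5] [33.5 35.5] pos [0.4657 0.1792]
port_blue [ 76.7 118.9] [60.1 70.2] pos [0.436 0.016]
```

Emit:
{"api": "play_rows", "payload": {
  "series": [
    [0.277,0.012,0.3,0,0,0],
    [0.277,0.012,0.6,0,0,0],
    [0.277,0.012,0.9,0,0,0],
    [0.277,0.012,0.9,0,0,0]
  ]
}}

```text
time: 11.05
ee_pos: [0.4634, 0.1772, 0.2078]
eef_rot: [0.001, 1.0, -0.003, -0.004]
ft_force: [-1.9, -1.3, 0.7]
width: 0.0871
grip_force: 0.0
```

Emit:
{"api": "play_rows", "payload": {
  "series": [
    [0,0,0.07,0,0,0],
    [0,0,0.133,0,0,0],
    [0,0,0.133,0,0,0]
  ]
}}

```text
time: 11.35
ee_pos: [0.4663, 0.1798, 0.1932]
eef_rot: [0.0, 1.0, 0.0, 0.0]
ft_force: [-0.4, -0.5, 0.0]
width: 0.0868
grip_force: 0.0
```

Emit:
{"api": "play_rows", "payload": {
  "series": [
    [0,0,0,0,0,0],
    [0,0,0,0,0,0],
    [0,0,0,0,0,0],
    [0,0,0,0,0,0],
    [0,0,0,0,0,0]
  ],
  "fingers": -0.2,
  "squeeze": 20
}}

```text
time: 11.85
ee_pos: [0.4658, 0.1801, 0.1928]
eef_rot: [-0.0, 1.0, 0.0, 0.0]
ft_force: [-0.3, -0.3, 0.4]
width: 0.0544
grip_force: 0.0
```

Emit:
{"api": "play_rows", "payload": {
  "series": [
    [0,0,0,0,0,0],
    [0,0,0,0,0,0],
    [0,0,0,0,0,0]
  ]
}}

```text
time: 12.15
ee_pos: [0.4657, 0.18, 0.1927]
eef_rot: [0.0, 1.0, 0.0, 0.0]
ft_force: [-1.0, 0.0, 1.9]
width: 0.0494
grip_force: 20.0
```

Emit:
{"api": "play_rows", "payload": {
  "series": [
    [0,0,-0.3,0,0,0],
    [0,0,-0.6,0,0,0],
    [0,0,-0.85,0,0,0],
    [0,0,-0.85,0,0,0]
  ]
}}

```text
time: 12.55
ee_pos: [0.467, 0.1804, 0.3251]
eef_rot: [0.0, 1.0, 0.002, 0.004]
ft_force: [0.6, -0.5, -1.4]
width: 0.0497
grip_force: 20.0
```

Emit:
{"api": "play_rows", "payload": {
  "series": [
    [0.051,-0.911,0,0,0,0],
    [0.051,-0.911,0,0,0,0],
    [0.051,-0.911,0,0,0,0]
  ]
}}

```text
time: 12.85
ee_pos: [0.4573, 0.0405, 0.3192]
eef_rot: [0.001, 1.0, -0.0, -0.001]
ft_force: [-0.2, -0.4, -0.8]
width: 0.0497
grip_force: 20.0
```

Emit:
{"api": "play_rows", "payload": {
  "series": [
    [0.051,-0.911,0,0,0,0],
    [0.051,-0.911,0,0,0,0],
    [0.051,-0.911,0,0,0,0]
  ]
}}

```text
time: 13.15
ee_pos: [0.4493, -0.0963, 0.3194]
eef_rot: [0.001, 1.0, -0.0, -0.0]
ft_force: [1.2, 0.1, -0.6]
width: 0.0497
grip_force: 20.0
```

Emit:
{"api": "play_rows", "payload": {
  "series": [
    [0.051,-0.5,0,0,0,0],
    [0.051,-0.911,0,0,0,0],
    [0.051,-0.911,0.2,0,0,0],
    [0.051,-0.911,0.2,0,0,0],
    [0.051,-0.911,0.2,0,0,0]
  ]
}}

```text
time: 13.65
ee_pos: [0.442, -0.2303, 0.2886]
eef_rot: [0.001, 1.0, 0.0, -0.002]
ft_force: [-0.4, -0.3, -1.0]
width: 0.0496
grip_force: 20.0
```

Emit:
{"api": "play_rows", "payload": {
  "series": [
    [0,0,0,0,0,0]
  ]
}}

```text
time: 13.75
ee_pos: [0.443, -0.229, 0.2899]
eef_rot: [-0.001, 1.0, 0.0, -0.0]
ft_force: [-0.7, 0.2, -1.4]
width: 0.0495
grip_force: 20.0
```

Emit:
{"api": "play_rows", "payload": {
  "series": [
    [0.002,-0.003,0.05,0,0,0],
    [0.002,-0.003,0.1,0,0,0],
    [0.002,-0.003,0.13,0,0,0],
    [0.002,-0.003,0.155,0,0,0],
    [0.002,-0.003,0.175,0,0,0]
  ]
}}

```text
time: 14.25
ee_pos: [0.4424, -0.2303, 0.2635]
eef_rot: [-0.0, 1.0, 0.0, -0.0]
ft_force: [0.0, 0.3, -2.1]
width: 0.0498
grip_force: 20.0
```

Emit:
{"api": "play_rows", "payload": {
  "series": [
    [0,0,0.01,0,0,0],
    [0,0,0.02,0,0,0],
    [0,0,0.03,0,0,0],
    [0,0,0.035,0,0,0],
    [0,0,0.035,0,0,0]
  ]
}}

```text
time: 14.75
ee_pos: [0.4425, -0.2304, 0.2588]
eef_rot: [0.0, 1.0, 0.0, 0.0]
ft_force: [-1.8, 0.3, 0.9]
width: 0.0494
grip_force: 20.0
```

Emit:
{"api": "play_rows", "payload": {
  "series": [
    [0,0,0.004,0,0,0],
    [0,0,0.006,0,0,0]
  ]
}}

```text
time: 14.95
ee_pos: [0.4425, -0.2305, 0.2586]
eef_rot: [0.0, 1.0, 0.0, 0.0]
ft_force: [-7.3, 2.8, 16.2]
width: 0.0495
grip_force: 20.0
```

Emit:
{"api": "play_rows", "payload": {
  "series": [
    [0,0,0,0,0,0],
    [0,0,0,0,0,0],
    [0,0,0,0,0,0],
    [0,0,0,0,0,0],
    [0,0,-0.1,0,0,0]
  ],
  "fingers": 1
}}

```text
time: 15.45
ee_pos: [0.4419, -0.23, 0.2714]
eef_rot: [-0.0, 1.0, 0.0, -0.001]
ft_force: [-0.2, -0.2, -0.5]
width: 0.0814
grip_force: 0.0
```

Emit:
{"api": "play_rows", "payload": {
  "series": [
    [-0.0,0,-0.3,0,0,0],
    [-0.15,0,-0.6,0,0,0],
    [-0.32,0,-0.8,0,0,0],
    [-0.32,0,-0.8,0,0,0],
    [-0.32,0,-0.8,0,0,0]
  ]
}}

```text
time: 15.95
ee_pos: [0.4906, -0.2304, 0.3926]
eef_rot: [-0.0, 1.0, -0.0, 0.0]
ft_force: [0.2, 0.0, -0.8]
width: 0.0871
grip_force: 0.0
```

```bash
python3 look.py b 0.4425 -0.230 0.094; python3 c.py b filter_green .4425 -.23 .086; python3 ov.py b 0.4425 -0.230 0.094
```

```text
t 15.95 p [ 0.4906 -0.2304  0.3926] q [-1.e-04  1.e+00 -2.e-04  0.e+00] w 0.0871 grip 0.0 F [ 0.2  0.  -0.8]
wrist [32.5 38.2] [ 0.4424 -0.2303  0.086 ]
side [ 8.3 15.9] [ 0.4398 -0.2263  0.086 ]
```

View pics/bov.png

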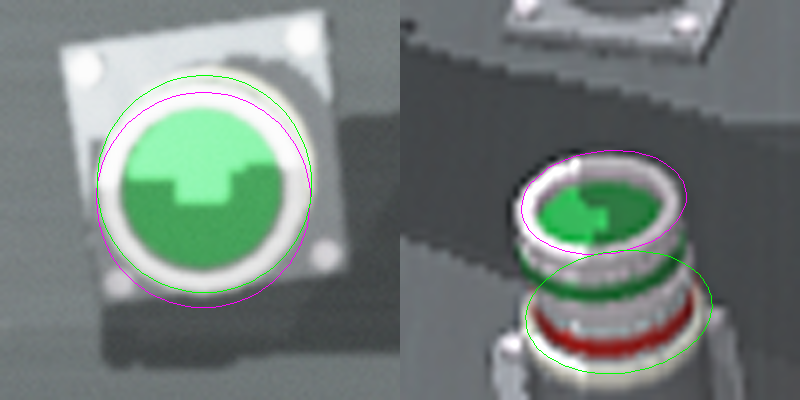

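The green rim matches the seated level circle within about 1 mm, and both bands are parallel. Now yellow.

Emit:
{"api": "play_rows", "payload": {
  "series": [
    [-0.447,0.948,0,0,0,0],
    [-0.447,0.948,0,0,0,0],
    [-0.447,0.948,0,0,0,0],
    [-0.447,0.948,0,0,0,0]
  ]
}}

```text
time: 16.45
ee_pos: [0.5588, -0.0815, 0.391]
eef_rot: [-0.004, 1.0, 0.001, -0.001]
ft_force: [-0.1, -0.0, 0.1]
width: 0.0872
grip_force: 0.0
```

Emit:
{"api": "play_rows", "payload": {
  "series": [
    [-0.447,0.948,0.1,0,0,0],
    [-0.447,0.948,0.1,0,0,0],
    [-0.447,0.948,0.1,0,0,0],
    [-0.447,0.948,0.1,0,0,0]
  ]
}}

```text
time: 16.85
ee_pos: [0.625, 0.0606, 0.375]
eef_rot: [-0.004, 1.0, 0.001, -0.002]
ft_force: [-0.5, 0.5, -1.0]
width: 0.087
grip_force: 0.0
```

Emit:
{"api": "play_rows", "payload": {
  "series": [
    [-0.447,0.948,0.2,0,0,0],
    [-0.447,0.948,0.2,0,0,0],
    [-0.447,0.948,0.2,0,0,0],
    [-0.447,0.948,0.2,0,0,0],
    [-0.447,0.948,0.2,0,0,0]
  ]
}}

```text
time: 17.35
ee_pos: [0.6913, 0.1976, 0.3453]
eef_rot: [-0.001, 1.0, -0.001, -0.002]
ft_force: [-0.9, 0.0, -0.0]
width: 0.0868
grip_force: 0.0
```

```bash
python3 w.py w5 filter_yellow cap
```

```text
t 17.35 p [0.6913 0.1976 0.3453] q [-1.1e-03  1.0e+00 -6.0e-04 -1.6e-03] w 0.0868 grip 0.0 F [-0.9  0.  -0. ]
filter_yellow [252.5 150.4] [33.8 37.2] pos [0.6517 0.1966]
cap [ 83.2 148.2] [46.1 53. ] pos [0.6508 0.0181]
```

Emit:
{"api": "play_rows", "payload": {
  "series": [
    [0.268,0,0.3,0,0,0],
    [0.268,0,0.6,0,0,0],
    [0.268,0,0.87,0,0,0],
    [0.268,0,0.87,0,0,0],
    [0.268,0,0.87,0,0,0]
  ]
}}

```text
time: 17.9
ee_pos: [0.6518, 0.1942, 0.2187]
eef_rot: [0.001, 1.0, -0.0, 0.0]
ft_force: [0.3, 0.5, 1.8]
width: 0.0868
grip_force: 0.0
```

Emit:
{"api": "play_rows", "payload": {
  "series": [
    [0,0,0,0,0,0]
  ]
}}

```text
time: 18.0
ee_pos: [0.6528, 0.1952, 0.2207]
eef_rot: [0.001, 1.0, 0.001, 0.002]
ft_force: [0.1, -0.1, 0.5]
width: 0.0872
grip_force: 0.0
```

Emit:
{"api": "play_rows", "payload": {
  "series": [
    [0.004,0.012,0.06,0,0,0],
    [0.004,0.012,0.12,0,0,0],
    [0.004,0.012,0.183,0,0,0],
    [0.004,0.012,0.183,0,0,0]
  ]
}}

```text
time: 18.4
ee_pos: [0.6501, 0.1979, 0.1878]
eef_rot: [-0.0, 1.0, -0.0, -0.001]
ft_force: [-0.3, -0.3, -0.5]
width: 0.087
grip_force: 0.0
```

Emit:
{"api": "play_rows", "payload": {
  "series": [
    [0,0,0,0,0,0],
    [0,0,0,0,0,0],
    [0,0,0,0,0,0],
    [0,0,0,0,0,0],
    [0,0,0,0,0,0]
  ],
  "fingers": -0.2,
  "squeeze": 20
}}

```text
time: 18.9
ee_pos: [0.6509, 0.198, 0.19]
eef_rot: [-0.0, 1.0, 0.0, 0.0]
ft_force: [-0.4, 0.4, 0.0]
width: 0.0552
grip_force: 0.0
```

Emit:
{"api": "play_rows", "payload": {
  "series": [
    [0,0,0,0,0,0],
    [0,0,0,0,0,0],
    [0,0,0,0,0,0]
  ]
}}

```text
time: 19.2
ee_pos: [0.6509, 0.198, 0.19]
eef_rot: [0.0, 1.0, 0.0, 0.0]
ft_force: [0.0, 0.5, 1.6]
width: 0.049
grip_force: 20.0
```

Emit:
{"api": "play_rows", "payload": {
  "series": [
    [0,0,-0.3,0,0,0],
    [0,0,-0.6,0,0,0],
    [0,0,-0.9,0,0,0],
    [0,0,-0.9,0,0,0]
  ]
}}

```text
time: 19.6
ee_pos: [0.6524, 0.1979, 0.3321]
eef_rot: [0.0, 1.0, 0.002, 0.005]
ft_force: [-0.2, 0.1, -1.4]
width: 0.0491
grip_force: 20.0
```

Emit:
{"api": "play_rows", "payload": {
  "series": [
    [0.465,-0.952,0,0,0,0],
    [0.465,-0.952,0,0,0,0],
    [0.465,-0.952,0,0,0,0],
    [0.465,-0.952,0,0,0,0]
  ]
}}

```text
time: 20.0
ee_pos: [0.5791, 0.0487, 0.3246]
eef_rot: [0.004, 1.0, -0.001, -0.001]
ft_force: [0.8, 0.9, -0.5]
width: 0.049
grip_force: 20.0
```

Emit:
{"api": "play_rows", "payload": {
  "series": [
    [0.465,-0.952,0,0,0,0],
    [0.465,-0.952,0,0,0,0],
    [0.465,-0.952,0,0,0,0],
    [0.465,-0.952,0,0,0,0]
  ]
}}

```text
time: 20.4
ee_pos: [0.5088, -0.0932, 0.3247]
eef_rot: [0.004, 1.0, -0.0, -0.0]
ft_force: [0.3, -0.3, -0.6]
width: 0.0494
grip_force: 20.0
```

Emit:
{"api": "play_rows", "payload": {
  "series": [
    [0.3,-0.6,0,0,0,0],
    [0.465,-0.952,0,0,0,0],
    [0.465,-0.952,0,0,0,0],
    [0.465,-0.952,0.1,0,0,0],
    [0.465,-0.952,0.1,0,0,0]
  ]
}}

```text
time: 20.9
ee_pos: [0.4403, -0.2316, 0.3085]
eef_rot: [0.002, 1.0, 0.0, -0.001]
ft_force: [0.3, 1.4, -0.8]
width: 0.0494
grip_force: 20.0
```

Emit:
{"api": "play_rows", "payload": {
  "series": [
    [0,0,0,0,0,0],
    [0,0,0,0,0,0]
  ]
}}

```text
time: 21.1
ee_pos: [0.4426, -0.229, 0.31]
eef_rot: [-0.001, 1.0, 0.0, 0.0]
ft_force: [0.1, -0.2, -0.9]
width: 0.0491
grip_force: 20.0
```

Emit:
{"api": "play_rows", "payload": {
  "series": [
    [0.003,-0.006,0.05,0,0,0],
    [0.003,-0.006,0.1,0,0,0],
    [0.003,-0.006,0.13,0,0,0],
    [0.003,-0.006,0.16,0,0,0],
    [0.003,-0.006,0.18,0,0,0]
  ]
}}

```text
time: 21.6
ee_pos: [0.4411, -0.2312, 0.2822]
eef_rot: [-0.0, 1.0, 0.0, -0.0]
ft_force: [-0.6, 0.2, -0.9]
width: 0.0493
grip_force: 20.0
```

Emit:
{"api": "play_rows", "payload": {
  "series": [
    [0,0,0.01,0,0,0],
    [0,0,0.02,0,0,0],
    [0,0,0.03,0,0,0],
    [0,0,0.036,0,0,0],
    [0,0,0.036,0,0,0]
  ]
}}

```text
time: 22.1
ee_pos: [0.4412, -0.2314, 0.2778]
eef_rot: [0.0, 1.0, 0.0, 0.0]
ft_force: [-2.3, 0.9, 5.3]
width: 0.0493
grip_force: 20.0
```

Contact force came right at the expected seated height (0.278). Release, back off and look.

Emit:
{"api": "play_rows", "payload": {
  "series": [
    [0,0,0.003,0,0,0],
    [0,0,0.003,0,0,0]
  ]
}}

```text
time: 22.3
ee_pos: [0.4412, -0.2315, 0.2778]
eef_rot: [0.0, 1.0, 0.0, 0.0]
ft_force: [-3.5, 1.5, 10.3]
width: 0.0495
grip_force: 20.0
```

Emit:
{"api": "play_rows", "payload": {
  "series": [
    [0,0,0,0,0,0],
    [0,0,0,0,0,0],
    [0,0,0,0,0,0],
    [0,0,0,0,0,0],
    [0,0,-0.1,0,0,0]
  ],
  "fingers": 1
}}

```text
time: 22.8
ee_pos: [0.4406, -0.2309, 0.2906]
eef_rot: [-0.0, 1.0, 0.0, -0.001]
ft_force: [-0.3, 0.8, 0.7]
width: 0.081
grip_force: 0.0
```

Emit:
{"api": "play_rows", "payload": {
  "series": [
    [-0.0,0,-0.3,0,0,0],
    [-0.15,0,-0.6,0,0,0],
    [-0.32,0,-0.8,0,0,0],
    [-0.32,0,-0.8,0,0,0],
    [-0.32,0,-0.8,0,0,0]
  ]
}}

```text
time: 23.3
ee_pos: [0.4893, -0.2313, 0.4119]
eef_rot: [-0.0, 1.0, -0.0, 0.0]
ft_force: [-0.7, 0.2, -0.8]
width: 0.0872
grip_force: 0.0
```

```bash
python3 look.py d 0.442 -0.230 0.116; python3 c.py d filter_yellow .442 -.23 .108; python3 ov.py d 0.442 -0.230 0.116
```

```text
t 23.3 p [ 0.4893 -0.2313  0.4119] q [-2.e-04  1.e+00 -2.e-04  0.e+00] w 0.0872 grip 0.0 F [-0.7  0.2 -0.8]
wrist [38.  39.4] [ 0.4402 -0.2313  0.108 ]
side [ 8.2 16.3] [ 0.4393 -0.2273  0.108 ]
```

View pics/dov.png

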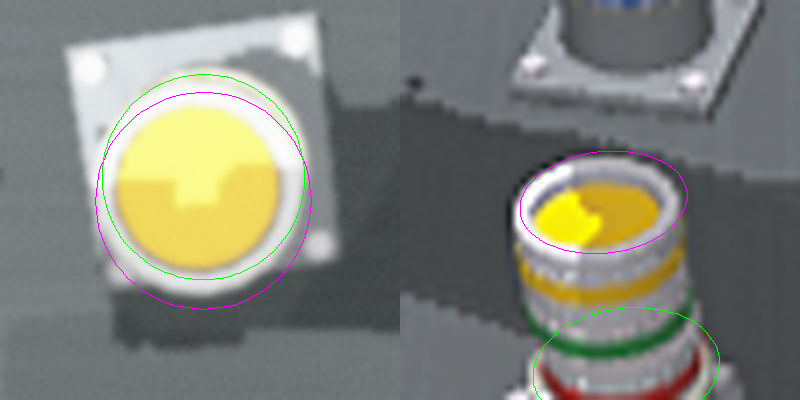

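The yellow rim matches the seated level circle and all three bands are parallel, so the stack is good. Now the cap.

Emit:
{"api": "play_rows", "payload": {
  "series": [
    [-0.687,0.823,0,0,0,0],
    [-0.687,0.823,0,0,0,0],
    [-0.687,0.823,0,0,0,0],
    [-0.687,0.823,0,0,0,0]
  ]
}}

```text
time: 23.8
ee_pos: [0.5943, -0.1018, 0.4098]
eef_rot: [-0.004, 1.0, 0.001, -0.001]
ft_force: [-0.0, 0.9, 0.3]
width: 0.087
grip_force: 0.0
```

Emit:
{"api": "play_rows", "payload": {
  "series": [
    [-0.687,0.823,0.4,0,0,0],
    [-0.687,0.823,0.4,0,0,0],
    [-0.687,0.823,0.4,0,0,0],
    [-0.687,0.823,0.4,0,0,0],
    [-0.687,0.823,0.4,0,0,0]
  ]
}}

```text
time: 24.3
ee_pos: [0.6955, 0.0189, 0.3482]
eef_rot: [-0.002, 1.0, 0.0, -0.002]
ft_force: [-0.6, 0.2, 0.4]
width: 0.0873
grip_force: 0.0
```

Emit:
{"api": "play_rows", "payload": {
  "series": [
    [0,0,0,0,0,0],
    [0,0,0,0,0,0]
  ]
}}

```text
time: 24.5
ee_pos: [0.6945, 0.0133, 0.3525]
eef_rot: [0.001, 1.0, -0.0, 0.0]
ft_force: [-0.2, -0.0, -0.4]
width: 0.0867
grip_force: 0.0
```

```bash
python3 w.py w6 cap
python3 - <<'E'
import cv2
im=cv2.imread("pics/w6.png");cv2.imwrite("pics/w6z.png",cv2.resize(im[90:190,190:320],None,fx=5,fy=5,interpolation=2))
E
```

```text
t 24.5 p [0.6945 0.0133 0.3525] q [ 1.4e-03  1.0e+00 -4.0e-04  1.0e-04] w 0.0867 grip 0.0 F [-0.2 -0.  -0.4]
cap [255.9 143.8] [46.7 47.5] pos [0.6507 0.0163]
```

View pics/w6z.png

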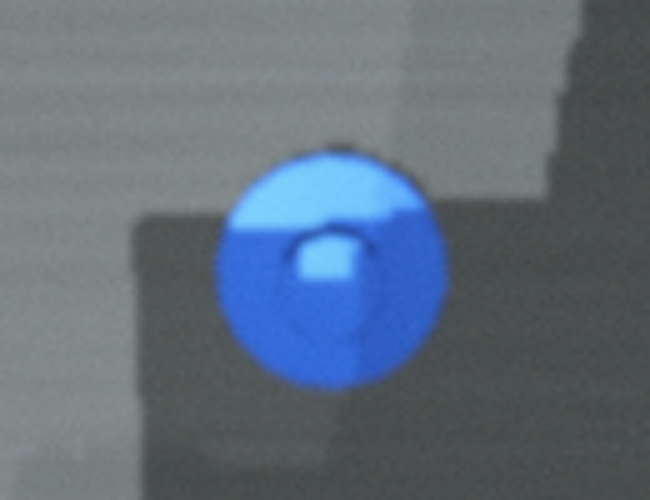

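The cap flange shows as a clean circle (crop centre 331,270) around the knob, at (0.651, 0.016), with nothing near.

Emit:
{"api": "play_rows", "payload": {
  "series": [
    [0.292,0.01,0.3,0,0,0],
    [0.292,0.01,0.6,0,0,0],
    [0.292,0.01,0.85,0,0,0],
    [0.292,0.01,0.85,0,0,0],
    [0.292,0.01,0.85,0,0,0]
  ]
}}

```text
time: 25.05
ee_pos: [0.6516, 0.0162, 0.2259]
eef_rot: [0.001, 1.0, -0.0, 0.0]
ft_force: [0.4, -0.5, 0.5]
width: 0.0871
grip_force: 0.0
```

Emit:
{"api": "play_rows", "payload": {
  "series": [
    [0,0,0,0,0,0],
    [0,0,0,0,0,0]
  ],
  "fingers": 0
}}

```text
time: 25.25
ee_pos: [0.6524, 0.0167, 0.2272]
eef_rot: [0.0, 1.0, 0.0, 0.002]
ft_force: [-0.9, -0.4, 1.5]
width: 0.0781
grip_force: 0.0
```

Emit:
{"api": "play_rows", "payload": {
  "series": [
    [0.007,0,0.06,0,0,0],
    [0.007,0,0.12,0,0,0],
    [0.007,0,0.175,0,0,0],
    [0.007,0,0.175,0,0,0],
    [0.007,0,0.175,0,0,0]
  ]
}}

```text
time: 25.75
ee_pos: [0.6503, 0.017, 0.1977]
eef_rot: [0.0, 1.0, -0.0, -0.0]
ft_force: [1.0, -0.3, 0.2]
width: 0.0453
grip_force: 0.1
```

Emit:
{"api": "play_rows", "payload": {
  "series": [
    [0,0,0,0,0,0],
    [0,0,0,0,0,0],
    [0,0,0,0,0,0],
    [0,0,0,0,0,0],
    [0,0,0,0,0,0]
  ],
  "fingers": -0.9,
  "squeeze": 15
}}

```text
time: 26.25
ee_pos: [0.6505, 0.0173, 0.1985]
eef_rot: [-0.0, 1.0, 0.0, 0.0]
ft_force: [-0.1, 0.5, 1.4]
width: 0.0218
grip_force: 15.0
```

Emit:
{"api": "play_rows", "payload": {
  "series": [
    [0,0,0,0,0,0],
    [0,0,0,0,0,0],
    [0,0,0,0,0,0]
  ]
}}

```text
time: 26.55
ee_pos: [0.6505, 0.0172, 0.1984]
eef_rot: [-0.0, 1.0, 0.0, 0.0]
ft_force: [-0.3, 1.8, 3.7]
width: 0.0216
grip_force: 15.0
```

Emit:
{"api": "play_rows", "payload": {
  "series": [
    [0,0,-0.3,0,0,0],
    [0,0,-0.6,0,0,0],
    [0,0,-0.733,0,0,0],
    [0,0,-0.733,0,0,0]
  ]
}}

```text
time: 26.95
ee_pos: [0.6512, 0.0166, 0.3116]
eef_rot: [0.0, 1.0, 0.0, 0.003]
ft_force: [0.2, 0.2, -0.6]
width: 0.0216
grip_force: 15.0
```

Emit:
{"api": "play_rows", "payload": {
  "series": [
    [0.713,-0.012,0,0,0,0],
    [0.713,-0.012,0,0,0,0],
    [0.713,-0.012,0,0,0,0],
    [0.713,-0.012,0,0,0,0]
  ]
}}

```text
time: 27.35
ee_pos: [0.542, 0.0153, 0.3072]
eef_rot: [-0.0, 1.0, 0.0, -0.001]
ft_force: [0.9, 0.0, -0.5]
width: 0.0216
grip_force: 15.0
```

Emit:
{"api": "play_rows", "payload": {
  "series": [
    [0.4,-0.012,0,0,0,0],
    [0.713,-0.012,0,0,0,0],
    [0.713,-0.012,0.24,0,0,0],
    [0.713,-0.012,0.24,0,0,0],
    [0.713,-0.012,0.24,0,0,0]
  ]
}}

```text
time: 27.85
ee_pos: [0.4376, 0.0136, 0.2724]
eef_rot: [0.0, 1.0, -0.001, -0.0]
ft_force: [0.2, 0.0, 0.1]
width: 0.0216
grip_force: 15.0
```

Emit:
{"api": "play_rows", "payload": {
  "series": [
    [0,0,0,0,0,0],
    [0,0,0,0,0,0]
  ]
}}

```text
time: 28.05
ee_pos: [0.4378, 0.0135, 0.2725]
eef_rot: [0.0, 1.0, -0.001, 0.0]
ft_force: [0.8, -0.2, -0.6]
width: 0.0219
grip_force: 15.0
```

Emit:
{"api": "play_rows", "payload": {
  "series": [
    [0.006,0,0.05,0,0,0],
    [0.006,0,0.1,0,0,0],
    [0.006,0,0.13,0,0,0],
    [0.006,0,0.155,0,0,0],
    [0.006,0,0.175,0,0,0]
  ]
}}

```text
time: 28.55
ee_pos: [0.4355, 0.0135, 0.2454]
eef_rot: [0.0, 1.0, -0.0, -0.0]
ft_force: [0.6, -0.7, 0.5]
width: 0.0214
grip_force: 15.0
```

Emit:
{"api": "play_rows", "payload": {
  "series": [
    [0,0,0.008,0,0,0],
    [0,0,0.016,0,0,0],
    [0,0,0.024,0,0,0],
    [0,0,0.028,0,0,0],
    [0,0,0.028,0,0,0]
  ]
}}

```text
time: 29.05
ee_pos: [0.4357, 0.0135, 0.2423]
eef_rot: [0.0, 1.0, 0.0, 0.0]
ft_force: [-3.6, -0.5, 9.6]
width: 0.0215
grip_force: 15.0
```

Emit:
{"api": "play_rows", "payload": {
  "series": [
    [0,0,0.003,0,0,0],
    [0,0,0.003,0,0,0]
  ]
}}

```text
time: 29.25
ee_pos: [0.4358, 0.0134, 0.2422]
eef_rot: [0.0, 1.0, 0.0, -0.0]
ft_force: [-6.2, -1.6, 16.9]
width: 0.0216
grip_force: 15.0
```

Emit:
{"api": "play_rows", "payload": {
  "series": [
    [0,0,0,0,0,0],
    [0,0,0,0,0,0],
    [0,0,0,0,0,0],
    [0,0,0,0,0,0],
    [0,0,-0.1,0,0,0]
  ],
  "fingers": 0
}}

```text
time: 29.75
ee_pos: [0.4348, 0.0135, 0.255]
eef_rot: [-0.0, 1.0, -0.001, -0.001]
ft_force: [-0.0, 0.1, -0.1]
width: 0.0426
grip_force: 0.0
```

Emit:
{"api": "play_rows", "payload": {
  "series": [
    [-0.0,0,-0.3,0,0,0],
    [-0.15,0,-0.6,0,0,0],
    [-0.35,0,-0.9,0,0,0],
    [-0.35,0,-0.9,0,0,0],
    [-0.35,0,-0.9,0,0,0]
  ]
}}

```text
time: 30.25
ee_pos: [0.4886, 0.0135, 0.3918]
eef_rot: [0.0, 1.0, 0.0, 0.001]
ft_force: [-0.7, -0.8, -0.2]
width: 0.0435
grip_force: 0.0
```

Emit:
{"api": "play_rows", "payload": {
  "series": [
    [-0.5,0.9,0,0,0,0],
    [-0.5,0.9,0,0,0,0],
    [-0.5,0.9,0,0,0,0],
    [-0.5,0.9,0,0,0,0],
    [-0.5,0.9,0,0,0,0]
  ]
}}

```text
time: 30.75
ee_pos: [0.5625, 0.1497, 0.3889]
eef_rot: [-0.001, 1.0, -0.001, -0.002]
ft_force: [0.3, -0.0, -0.2]
width: 0.0433
grip_force: 0.0
```

Run:
```python
from h import *
st(); im,C=cam("side"); t,_=cam("top")
a=cv2.resize(im[110:350,140:340],(500,600),interpolation=2); cv2.imwrite("pics/fin.png",a)
for n in("filter_red","filter_green","filter_yellow","cap","vial","bottle","slide_box"):
    print(n,[(np.round(b["point"],3).tolist(),round(b["conf"],2)) for c in("top","side") for b in spotter.boxes_of(c,n)[:1]])
```

```text
t 30.75 p [0.5625 0.1497 0.3889] q [-0.001   1.     -0.0011 -0.0017] w 0.0433 grip 0.0 F [ 0.3 -0.  -0.2]
filter_red [([0.448, -0.25, 0.06], 0.52)]
filter_green [([0.439, -0.23, 0.108], 0.4), ([0.445, -0.252, 0.083], 0.62)]
filter_yellow [([0.44, -0.232, 0.111], 0.68), ([0.444, -0.239, 0.112], 0.69)]
cap [([0.436, 0.013, 0.06], 0.63), ([0.44, 0.008, 0.059], 0.61)]
vial [([0.552, 0.096, 0.046], 0.6), ([0.557, 0.09, 0.032], 0.7)]
bottle [([0.511, 0.376, 0.073], 0.6), ([0.517, 0.372, 0.053], 0.94)]
slide_box [([0.534, -0.427, 0.04], 0.84), ([0.537, -0.449, 0.039], 0.88)]
```

View pics/fin.png

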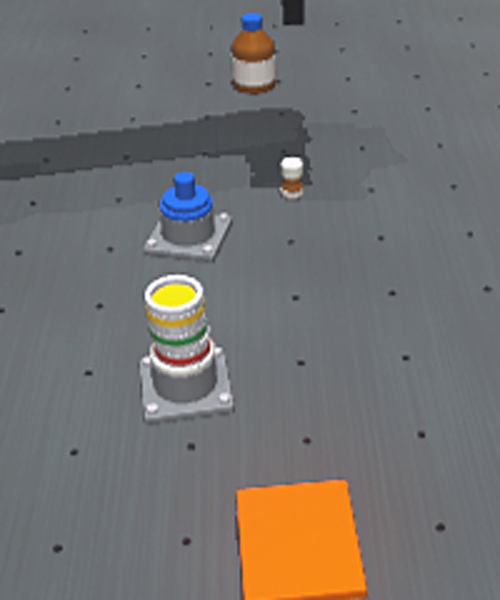

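The final picture shows red, green and yellow stacked straight on the white port (about 178,330). The cap sits flat on the blue port (187,200). The vial, bottle and slide box are where they were.

```bash
python3 -c "
from bench import job; print(job.close_job())"
```

```text
the job is handed in; nothing more can be done
None
```

The red, green and yellow filters are stacked and seated on the white port, the blue port is capped, the bottle, vial and slide box were left standing where they were, and the job was handed in at about 31 s of the 106 s allowed.

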